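Take the tall sample jar out of the lidded crate and put it on the scale

ROBOT

A 6-joint arm with a two-finger parallel gripper is mounted at the origin on the work surface. World frame = base frame: x ahead of the robot, y to its left, z up, the work surface at z = 0. Lengths are in m, angles in degrees, forces in N, time in s.
With the tool pointing down it reaches from about 0.3 to 0.875 m from the base axis. Payload 6.4 kg.
Tool frame: the origin (TCP) lies on the centre line of the jaws, within the pads' length; the fingertips stand ahead of it and the grasp point (between the pads) lies 3 mm ahead of it (env.finger_overhang is the z of the fingertips in the tool frame, in m); z points along the fingers, y is the line along which they close (so a half turn about z gives the same grasp; the last joint's range is limited). The gripper opens to 85 mm and grips with 20 to 120 N. Pads are 22 mm wide; open, the fingers measure 114 mm over their backs; the gripper's body (76 mm by 85 mm) begins 54 mm behind the grasp point. The pads swing forward as they close: fully open they stand 13 mm farther back than shut.
Start: joints at [-88.826, 10.359, 92.074, -0, 77.567, -11.82], TCP at [0.129, -0.56, 0.253] pointing down, gripper open.
Joint ranges: [-171.53, 171.53], [-51.25, 118.39], [17.06, 147.69], [-65.23, 245.23], [0, 150.52], [-178.68, 178.68]. Speed limits (degrees/s): [147.25, 147.25, 172.46, 180, 180, 180].

INTERFACE

Orientations are given as a 3x3 rotation matrix whose columns are the frame's x, y, z axes.
In Python, from rig import env gives the robot as it stands. The module is installed in compiled form; this text tells all that it offers.
- The arm moves only by the tool send_rows, never from a script. Its argument "targets" is a list of rows, each a list of 3 entries, a list of its own where there are three numbers: the gripper's target within -1 to 1 (shut at 1, half-way at 0, fully open at -1), then the shift along the tool's x, y, z as a fraction of full scale, then the turn about the tool's z as a fraction of full scale. In form: [[jaw, [dx, dy, dz], twist], ...]. A call has exactly 5 rows; each row is the pose to reach, as a shift and turn from the pose commanded when the call began, along the tool's axes at that moment; what a row does not reach only later rows make up. Full scale, the value 1, is 10 cm for a shift and 30 degrees for a turn. A row lasts 1/12 s, in which the tool goes at most 41.7 mm and 7.16 degrees, less where a joint would pass 70% of its speed; a pose out of reach is approached as far as the arm can. A call with a number of a shift or a turn outside -1 to 1 is refused whole. A call with a gripper value outside its range is refused whole. The fingers move at their own pace and stop on an object; "force" is the grip in N (left out, the last holds). Time passes only in rows, so rows that repeat a pose let the fingers close, or fill a call up. It gives the time, the measured TCP pose, the force, the opening and the grip force at its end, in the units of the state.
- env.get_state(): the state, without advancing time (a new reading comes with each control period).
- env.capture(name): name is "scene" or "top"; returns a dict with "color" (420x560x3 uint8, red, green, blue), "fx", "fy", "cx", "cy" (pixels), "distortion" ([k1, k2, p1, p2, k3] as OpenCV has them; the pictures are not rectified), "xyz" and "orientation" of the camera in the world. Camera axes: x right, y up, looking along -z (the intrinsics and any distortion apply to the point x, -y, -z); pixel columns grow to the right and rows downward; lengths in m; the calibration is good to about 2 mm. A picture is of the moment at which its call begins. There is no depth.
- env.job_done(): hands the job in; it is judged then, once.
The state is a dict: "time_s": time; "q": joint angles; "joint_vel": joint speeds; "effort": joint torques, N m; "eef_pos": TCP position; "eef_rot": TCP orientation; "contact_force": force on the tool from outside, world axes, zero at the start; "torque": the same for the moment, N m; "opening": opening from 0.0 (shut) to 1.0 (fully open); "gripper_force": force on a finger pad.
Only numpy, scipy, OpenCV 4.12 (cv2) and the standard library are available. Lean on these libraries where they do the work, as an engineer would, in place of code of your own. Each camera call takes 0.05 s, during which the arm holds its last target. There are 200 camera calls.

TASK

Swing the lid of the plywood crate right up and over so that it stays open by itself, then lift the tall slim jar out of the crate and set it down gently, upright, in the middle of the scale's metal pan, and let go. Leave the squat jar in the crate and the other tall jar on the bench where they are.

Things in the scene. Friction and masses are not known exactly. Their poses are not given: they have to be found in the camera images.
- crate: Plywood crate fixed to the bench, 150 (x) by 260 (y) by 110 mm high, walls and floor 8 mm, open at the top under a hinged lid. Origin: centre of its underside; z up; +x points to the hinged rim, away from the robot (it may stand turned a little). The lid, 8 mm thick, is hinged along the top of the +x wall: hinge axis along crate y at x = +75, z = 110 mm.
- lid_handle (a point): Centre of the lid's handle: a dark wooden crossbar, 24 mm in diameter and 36 mm long, along crate y, with flat ends; 182 mm from the hinge, 32 mm beyond the lid's free edge, on a 12 mm wide tongue. Lid shut: at x = -107, y = 0, z = 114.5 mm in the crate frame, only bench below. Pinched by its flat ends it turns between the fingers as the lid swings. Axes move with the lid.
- crate_lid (a joint): Angle of the lid: 0 shut, growing as the handle goes up and over away from the robot, 1.57 upright, 1.9 at its stop, leaning back open. The lid weighs about 0.22 kg and swings freely: let go below about 1.5 it falls shut, let go above about 1.65 it falls back against its stop and stays.
- tall_jar: The jar to move: slim glass jar of gherkins with a steel cap and a blank label, a cylinder 54 mm in diameter and 98 mm high (cap included), about 0.28 kg. It stands in the crate, beside the squat jar, about 105 mm from it centre to centre. Origin: centre of its underside; z up its axis.
- scale: Bench scale, fixed, white plastic with a flat square-cornered metal pan 140 (x) by 150 (y) mm, its top 50 mm above the bench. Origin: on the bench straight under the pan's centre; z up; the lower display panel is on the -x side, reaching to x = -126 mm, 30 mm high.
- squat_jar: Bystander: squat glass jar with a steel cap, 70 mm in diameter and 60 mm high, standing in the crate. Origin: centre of its underside. It stays in the crate.
- bench_jar: Bystander: a jar just like the tall one (54 mm by 98 mm), but standing on the bench beyond the crate and the scale. Origin: centre of its underside. It stays there.

How it is judged:
By the outcome, as a careful person would: the job done as asked, in the order asked, and still so for the second after the job is handed in, with the robot touching nothing.
It also fails if it takes over 58 s, if anything falls off the work surface, if the arm or the gripper's body presses on something with over 40 N, if the wrist force passes 120 N, or if a joint passes its speed limit or range.

## Working session

There is one attempt and no reset: what is moved stays moved. The work goes in short steps, Python scripts to look and compute and a tool call to move; the robot and the scene stay as the last step left them, time stands still between calls to the robot, and variables do not carry over. Pictures are saved under pics/ and viewed, at most 10 in all, crops included, and the job is handed in when it is done.

Besides the shell and the picture viewer there is one more tool, called after "Request:" as name(argument=value, ...), one argument or row to a line, values as JSON. send_rows: Moves the arm, as the interface text tells. Its arguments: {"type":"object","properties":{"targets":{"type":"array","items":{"type":"array"}},"force":{"type":"number"}},"required":["targets"]}

```bash
mkdir -p pics; cat > h.py <<'E'
import numpy as np, cv2
from rig import env
def cap(n,f=None):
    c=env.capture(n)
    if f: cv2.imwrite('pics/'+f,c['color'][:,:,::-1])
    return c
def KD(c): return np.array([[c['fx'],0,c['cx']],[0,c['fy'],c['cy']],[0,0,1.]]),np.array(c['distortion'],float)
def ray(c,uv):
    K,D=KD(c); p=cv2.undistortPoints(np.array([[uv]],float),K,D)[0,0]
    d=np.array(c['orientation'])@np.array([p[0],-p[1],-1]); return np.array(c['xyz']),d
def onz(c,uv,z):
    o,d=ray(c,uv); return o+d*(z-o[2])/d[2]
def proj(c,P):
    K,D=KD(c); q=(np.array(P,float).reshape(-1,3)-c['xyz'])@np.array(c['orientation'])*[1,-1,-1]
    return cv2.projectPoints(q,np.zeros(3),np.zeros(3),K,D)[0][:,0]
E
python3 - <<'E'
from h import *
for n in('scene','top'):
    c=cap(n,n+'0.png'); print(n,c['xyz'],np.round(c['orientation'],3).tolist(),c['fx'],c['distortion'])
s=env.get_state(); print(s['eef_pos'],np.round(s['eef_rot'],3).tolist(),s['time_s'],s['opening'],env.finger_overhang)
E
```

```text
scene [ 1.07636132 -0.22134147  0.58490313] [[0.442, -0.588, 0.678], [0.897, 0.303, -0.322], [-0.016, 0.75, 0.661]] 406.50267428403606 [0.02870819 0.         0.         0.         0.        ]
top [ 0.4112297  -0.00353921  0.97278303] [[-0.036, 0.976, -0.217], [-0.999, -0.035, 0.009], [0.001, 0.217, 0.976]] 459.5936371480082 [-0.04945691  0.          0.          0.          0.        ]
[ 0.12927364 -0.55980857  0.25248755] [[0.974, 0.225, -0.0], [0.225, -0.974, 0.002], [0.0, -0.002, -1.0]] 0.1 1.0021532576251286 0.022
```

View pics/scene0.png

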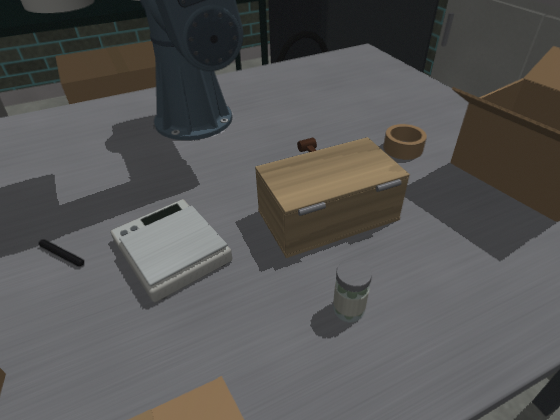

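View pics/top0.png

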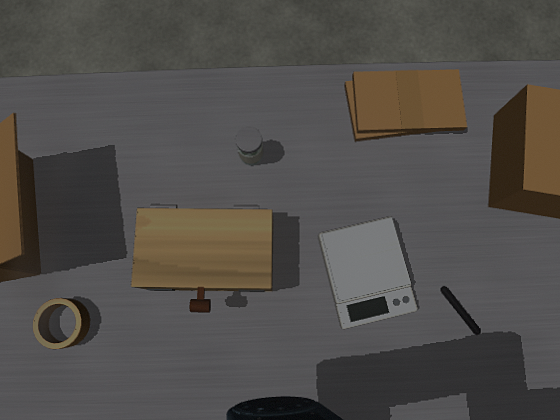

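The scene view shows the shut crate (handle at 307,145), the scale (170,245) and the bench jar (352,290). In the top view the lid corners are about (138,208), (271,208), (272,291) and (132,288), the handle is at (200,306), and the pan spans roughly (319,234), (392,217), (412,284), (335,302).

```bash
python3 - <<'E'
from h import *
c=cap('top'); s=cap('scene')
def blob(img,lo,hi,roi):
    h=cv2.cvtColor(img,cv2.COLOR_RGB2HSV); m=cv2.inRange(h,lo,hi); z=np.zeros_like(m); x0,y0,x1,y1=roi; z[y0:y1,x0:x1]=m[y0:y1,x0:x1]
    cs=cv2.findContours(z,0,2)[0]; return max(cs,key=cv2.contourArea)
def tri(u,v):
    a,d=ray(c,u); b,e=ray(s,v); t=np.linalg.lstsq(np.stack([d,-e],1),b-a,rcond=None)[0]
    p,q=a+d*t[0],b+e*t[1]; return (p+q)/2,np.linalg.norm(p-q)
for p in [(200,301),(140,230),(365,260),(312,240)]: print(p,cv2.cvtColor(c['color'],cv2.COLOR_RGB2HSV)[p[1],p[0]])
lid=blob(c['color'],(10,70,80),(28,255,255),(110,190,300,300))
W=np.array([onz(c,p,.118)[:2] for p in lid[:,0].astype(float)],np.float32)
r=cv2.minAreaRect(W); print('lid',r, np.round(cv2.boxPoints(r),3).tolist())
hb=blob(c['color'],(0,100,20),(12,255,120),(180,290,220,320)); x=cv2.boundingRect(hb); print('h',x, cv2.minAreaRect(hb))
hs=blob(s['color'],(0,100,20),(12,255,140),(290,130,325,160)); print('hs',cv2.boundingRect(hs))
hc=cv2.minAreaRect(hb)[0]; print(onz(c,(200,306.5),.1145))
pan=blob(c['color'],(0,0,110),(180,60,255),(300,200,430,330))
W=np.array([onz(c,p,.05)[:2] for p in pan[:,0].astype(float)],np.float32); print('scale',cv2.minAreaRect(W))
for u in [(319,234),(392,217),(412,284),(335,302)]: print(onz(c,u,.05).round(4))
print('jar',onz(c,(249,137),.098))
for n,cc,roi,k in (('a',c,(290,190,440,340),4),('b',c,(120,190,300,330),4)):
    im=cc['color'][roi[1]:roi[3],roi[0]:roi[2],::-1]; cv2.imwrite('pics/crop%s.png'%n,cv2.resize(im,None,fx=k,fy=k,interpolation=2))
E
```

```text
(200, 301) [ 11 134  38]
(140, 230) [ 20 101 121]
(365, 260) [100   6 123]
(312, 240) [135   6  87]
lid ((0.5328587889671326, 0.13355562090873718), (0.25906097888946533, 0.14904698729515076), 87.39339447021484) [[0.453000009059906, 0.00800000037997961], [0.6010000109672546, 0.0010000000474974513], [0.6129999756813049, 0.25999999046325684], [0.46399998664855957, 0.26600000262260437]]
h (190, 290, 20, 22) ((199.5, 300.5), (21.0, 19.0), 90.0)
hs (298, 138, 18, 14)
[0.42374073 0.13835117 0.1145    ]
scale ((0.48186439275741577, -0.18623511493206024), (0.1931033879518509, 0.15532588958740234), 10.933290481567383)
[ 0.5609 -0.0931  0.05  ]
[ 0.5908 -0.2452  0.05  ]
[ 0.4532 -0.2735  0.05  ]
[ 0.424  -0.1173  0.05  ]
jar [0.7564632  0.04213517 0.098     ]
```

View pics/cropa.png

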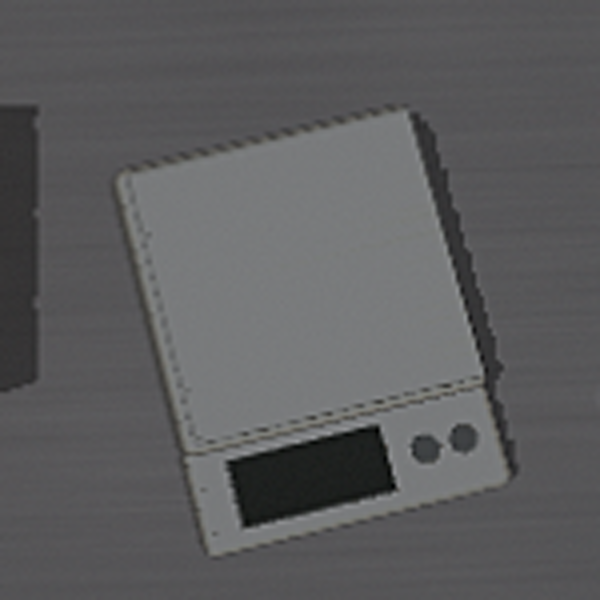

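View pics/cropb.png

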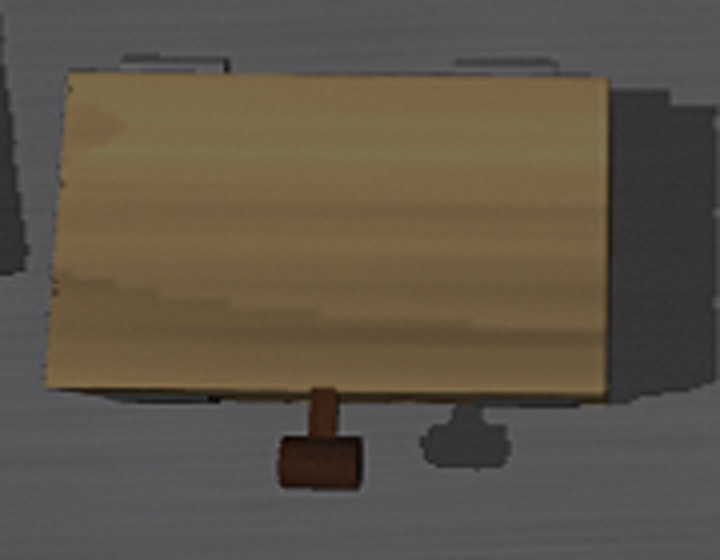

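Lid centre is about (0.533, 0.134), yaw −2.6°, and the handle is about (0.425, 0.138). I'll start the transit now and turn the tool to match the crate.

Request:
send_rows(
  targets=[
    [-1,[0.2,-0.2,0],0.2],
    [-1,[0.4,-0.4,0],0.4],
    [-1,[0.6,-0.6,0],0.52],
    [-1,[0.8,-0.8,0],0.52],
    [-1,[1,-1,0],0.52],
  ],
)

```text
time_s: 0.62
eef_pos: [0.2047, -0.439, 0.253]
eef_rot: [[0.999, -0.046, -0.0], [-0.046, -0.999, 0.001], [-0.0, -0.001, -1.0]]
contact_force: [1.1, 0.4, 0.5]
opening: 0.997
gripper_force: 0.0
```

```bash
python3 - <<'E'
from h import *
s=env.get_state(); print(s['eef_pos'],np.round(s['eef_rot'],3).tolist(),s['contact_force'])
c=cap('top')
ps=[(322.5,234),(392,217),(411,285),(338.7,300.5)]
P=np.array([onz(c,u,.05) for u in ps]); print(P.round(4).tolist(), P.mean(0))
for i in range(4): d=P[(i+1)%4]-P[i]; print(np.linalg.norm(d),np.degrees(np.arctan2(d[1],d[0])))
E
```

```text
[ 0.20468388 -0.4390458   0.25299985] [[0.999, -0.046, -0.0], [-0.046, -0.999, 0.001], [-0.0, -0.001, -1.0]] [1.13819842 0.35993421 0.51010632]
[[0.5607, -0.1002, 0.05], [0.5908, -0.2452, 0.05], [0.4513, -0.2713, 0.05], [0.4267, -0.1248, 0.05]] [ 0.50737516 -0.18537049  0.05      ]
0.14810511723366812 -78.26665346723169
0.14189581197356607 -169.41803303326353
0.14848043649331572 99.55435412691769
0.13625743197739235 10.421613746184047
```

The turn sign is right. The pan centre is about (0.507, −0.185). I'll carry on to the handle.

Request:
send_rows(
  targets=[
    [-1,[0.06,-0.2,0],0],
    [-1,[0.12,-0.4,0],0],
    [-1,[0.19,-0.6,0],0],
    [-1,[0.25,-0.8,0],0],
    [-1,[0.32,-1,0],0],
  ],
)

```text
time_s: 1.08
eef_pos: [0.2409, -0.341, 0.2532]
eef_rot: [[0.999, -0.046, -0.0], [-0.046, -0.999, 0.0], [-0.0, -0.0, -1.0]]
contact_force: [-0.4, -0.4, 1.1]
opening: 1.003
gripper_force: 0.0
```

Request:
send_rows(
  targets=[
    [-1,[0.06,-0.2,0],0],
    [-1,[0.12,-0.4,0],0],
    [-1,[0.19,-0.6,0],0],
    [-1,[0.25,-0.8,0],0],
    [-1,[0.32,-1,0],0],
  ],
)

```text
time_s: 1.5
eef_pos: [0.2774, -0.2426, 0.2533]
eef_rot: [[0.999, -0.046, 0.0], [-0.046, -0.999, -0.0], [0.0, 0.0, -1.0]]
contact_force: [0.2, 0.7, -0.2]
opening: 0.999
gripper_force: 0.0
```

Request:
send_rows(
  targets=[
    [-1,[0.06,-0.2,0],0],
    [-1,[0.12,-0.4,0],0],
    [-1,[0.19,-0.6,0],0],
    [-1,[0.25,-0.8,0],0],
    [-1,[0.32,-1,0],0],
  ],
)

```text
time_s: 1.92
eef_pos: [0.3139, -0.1441, 0.2533]
eef_rot: [[0.999, -0.046, 0.0], [-0.046, -0.999, -0.0], [0.0, 0.0, -1.0]]
contact_force: [0.7, -0.4, 0.2]
opening: 0.999
gripper_force: 0.0
```

Request:
send_rows(
  targets=[
    [-1,[0.06,-0.2,0],0],
    [-1,[0.12,-0.4,0],0],
    [-1,[0.19,-0.6,0],0],
    [-1,[0.25,-0.8,0],0],
    [-1,[0.32,-1,0],0],
  ],
)

```text
time_s: 2.33
eef_pos: [0.3505, -0.0456, 0.2534]
eef_rot: [[0.999, -0.045, 0.0], [-0.045, -0.999, -0.0], [0.0, 0.0, -1.0]]
contact_force: [0.1, -0.9, -0.4]
opening: 1.002
gripper_force: 0.0
```

Request:
send_rows(
  targets=[
    [-1,[0.06,-0.2,0],0],
    [-1,[0.12,-0.4,0],0],
    [-1,[0.19,-0.6,0],0],
    [-1,[0.25,-0.8,0],0],
    [-1,[0.32,-1,0],0],
  ],
)

```text
time_s: 2.75
eef_pos: [0.387, 0.0529, 0.2533]
eef_rot: [[0.999, -0.045, 0.0], [-0.045, -0.999, -0.0], [0.0, 0.0, -1.0]]
contact_force: [-0.0, -0.2, 0.8]
opening: 0.998
gripper_force: 0.0
```

Request:
send_rows(
  targets=[
    [-1,[0.07,-0.2,0],0],
    [-1,[0.14,-0.4,0],0],
    [-1,[0.21,-0.6,0],0],
    [-1,[0.28,-0.8,0],0],
    [-1,[0.33,-0.88,0],0],
  ],
)

```text
time_s: 3.17
eef_pos: [0.4242, 0.1401, 0.2532]
eef_rot: [[0.999, -0.044, -0.0], [-0.044, -0.999, 0.001], [-0.0, -0.001, -1.0]]
contact_force: [-0.0, -0.3, -0.2]
opening: 0.997
gripper_force: 0.0
```

Request:
send_rows(
  targets=[
    [-1,[0.01,0.02,0.16],0],
    [-1,[0.01,0.02,0.32],0],
    [-1,[0.01,0.02,0.48],0],
    [-1,[0.01,0.02,0.64],0],
    [-1,[0.01,0.02,0.8],0],
  ],
)

```text
time_s: 3.58
eef_pos: [0.4247, 0.1358, 0.1725]
eef_rot: [[0.999, -0.045, -0.0], [-0.045, -0.999, -0.0], [-0.0, 0.0, -1.0]]
contact_force: [-0.5, -0.8, -1.1]
opening: 1.0
gripper_force: 0.0
```

Request:
send_rows(
  targets=[
    [-1,[0,0,0.15],0],
    [-1,[0,0,0.3],0],
    [-1,[0,0,0.43],0],
    [-1,[0,0,0.56],0],
    [-1,[0,0,0.56],0],
  ],
)

```text
time_s: 4.0
eef_pos: [0.4229, 0.1356, 0.115]
eef_rot: [[0.999, -0.046, -0.005], [-0.046, -0.999, -0.0], [-0.005, 0.001, -1.0]]
contact_force: [-1.1, -0.1, -0.4]
opening: 1.0
gripper_force: 0.0
```

Request:
send_rows(
  targets=[
    [1,[0,0,0],0],
    [1,[0,0,0],0],
    [1,[0,0,0],0],
    [1,[0,0,0],0],
    [1,[0,0,0],0],
  ],
  force=30,
)

```text
time_s: 4.42
eef_pos: [0.4256, 0.1393, 0.1191]
eef_rot: [[0.999, -0.047, 0.003], [-0.047, -0.999, 0.007], [0.002, -0.007, -1.0]]
contact_force: [-1.7, 19.5, 8.0]
opening: 0.419
gripper_force: 34.0
```

```bash
python3 - <<'E'
from h import *
c=cap('top'); s=env.get_state(); print(s['eef_pos'],s['opening'],s['gripper_force'],s['contact_force'])
a=c['color'][190:340,120:300,::-1]; b=cap('scene')['color'][90:240,240:440,::-1]
b=b[:,:200]; cv2.imwrite('pics/g.png',cv2.resize(np.hstack([a,b]),None,fx=2.1,fy=2.1,interpolation=2))
E
```

```text
[0.42558687 0.13931181 0.11905197] 0.4153244744354172 34.01583284139633 [-2.23688065 16.94690142  7.17696442]
```

View pics/g.png

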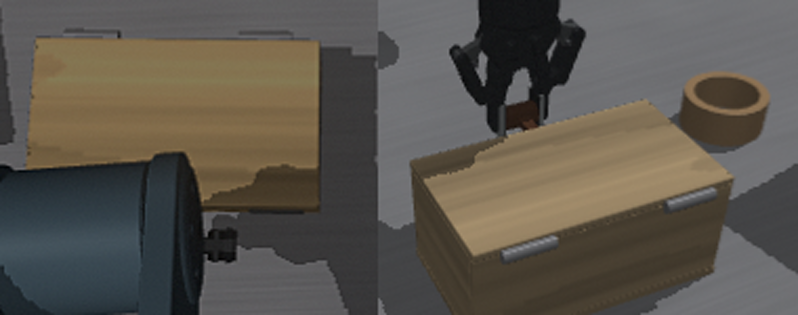

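Handle pinched: opening 36 mm, centred between the fingers in both halves of the picture. I'll swing along the arc, starting with the first 25° and a small y correction.

Request:
send_rows(
  targets=[
    [1,[0.01,-0.035,-0.16],0],
    [1,[0.035,-0.035,-0.315],0],
    [1,[0.075,-0.035,-0.47],0],
    [1,[0.125,-0.035,-0.62],0],
    [1,[0.19,-0.035,-0.765],0],
  ],
)

```text
time_s: 4.93
eef_pos: [0.4437, 0.1388, 0.1947]
eef_rot: [[0.999, -0.045, 0.0], [-0.045, -0.999, -0.0], [0.0, 0.0, -1.0]]
contact_force: [3.0, -0.1, -4.5]
opening: 0.416
gripper_force: 31.7
```

Request:
send_rows(
  targets=[
    [1,[0.075,0,-0.14],0],
    [1,[0.165,0,-0.27],0],
    [1,[0.265,0,-0.395],0],
    [1,[0.375,0,-0.51],0],
    [1,[0.495,0,-0.615],0],
  ],
)

```text
time_s: 5.35
eef_pos: [0.4927, 0.1366, 0.256]
eef_rot: [[0.999, -0.045, -0.002], [-0.045, -0.999, -0.0], [-0.002, 0.0, -1.0]]
contact_force: [-0.9, -0.6, -3.6]
opening: 0.418
gripper_force: 31.2
```

Request:
send_rows(
  targets=[
    [1,[0.13,0,-0.095],0],
    [1,[0.265,0,-0.175],0],
    [1,[0.405,0,-0.245],0],
    [1,[0.555,0,-0.3],0],
    [1,[0.705,0,-0.345],0],
  ],
)

```text
time_s: 5.77
eef_pos: [0.5638, 0.1333, 0.2911]
eef_rot: [[0.999, -0.045, -0.001], [-0.045, -0.999, -0.0], [-0.0, 0.0, -1.0]]
contact_force: [-1.7, -0.4, -0.5]
opening: 0.418
gripper_force: 31.5
```

Request:
send_rows(
  targets=[
    [1,[0.155,0,-0.03],0],
    [1,[0.315,0,-0.045],0],
    [1,[0.475,0,-0.05],0],
    [1,[0.63,0,-0.04],0],
    [1,[0.79,0,-0.015],0],
  ],
)

```text
time_s: 6.18
eef_pos: [0.6436, 0.1297, 0.2933]
eef_rot: [[0.999, -0.045, 0.002], [-0.045, -0.999, -0.0], [0.002, 0.0, -1.0]]
contact_force: [-1.6, -0.7, 4.1]
opening: 0.414
gripper_force: 33.3
```

The arc tracked well. I'll ease to 105°, open, and lift clear.

Request:
send_rows(
  targets=[
    [1,[0.08,0,0.02],0],
    [1,[0.15,0,0.04],0],
    [1,[0.15,0,0.04],0],
    [-1,[0.15,0,0.04],0],
    [-1,[0.15,0,0.04],0],
  ],
)

```text
time_s: 6.6
eef_pos: [0.6576, 0.1292, 0.2876]
eef_rot: [[0.999, -0.045, 0.0], [-0.045, -0.999, -0.0], [0.0, 0.0, -1.0]]
contact_force: [-0.2, -0.4, -0.5]
opening: 0.685
gripper_force: 0.0
```

Request:
send_rows(
  targets=[
    [-1,[0,0,0],0],
    [-1,[0,0,0],0],
    [-1,[0,0,-0.15],0],
    [-1,[0,0,-0.4],0],
    [-1,[0,0,-0.7],0],
  ],
)

```text
time_s: 7.02
eef_pos: [0.6564, 0.1291, 0.3555]
eef_rot: [[0.999, -0.045, -0.005], [-0.045, -0.999, -0.0], [-0.005, 0.0, -1.0]]
contact_force: [0.9, -0.4, -0.4]
opening: 1.002
gripper_force: 0.0
```

Request:
send_rows(
  targets=[
    [-1,[-0.2,0.2,0],0],
    [-1,[-0.4,0.4,0],0],
    [-1,[-0.6,0.6,0],0],
    [-1,[-0.8,0.8,0],0],
    [-1,[-1,1,0],0],
  ],
)

```text
time_s: 7.43
eef_pos: [0.5518, 0.0332, 0.3571]
eef_rot: [[0.999, -0.045, -0.0], [-0.045, -0.999, -0.0], [-0.0, 0.0, -1.0]]
contact_force: [-0.4, -0.9, -0.1]
opening: 1.0
gripper_force: 0.0
```

Request:
send_rows(
  targets=[
    [-1,[0,0.2,0],0],
    [-1,[0,0.4,0],0],
    [-1,[0,0.6,0],0],
    [-1,[0,0.8,0],0],
    [-1,[0,1,0],0],
  ],
)

```text
time_s: 7.85
eef_pos: [0.5482, -0.0669, 0.3574]
eef_rot: [[0.999, -0.045, 0.0], [-0.045, -0.999, -0.0], [0.0, 0.0, -1.0]]
contact_force: [0.3, -0.6, 0.6]
opening: 0.999
gripper_force: 0.0
```

```bash
python3 - <<'E'
from h import *
cap('scene','scene1.png')
c=cap('top'); a=c['color'][120:345,100:300,::-1]; cv2.imwrite('pics/top1.png',cv2.resize(a,None,fx=2.6,fy=2.6,interpolation=2))
E
```

```text
(no output)
```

View pics/top1.png

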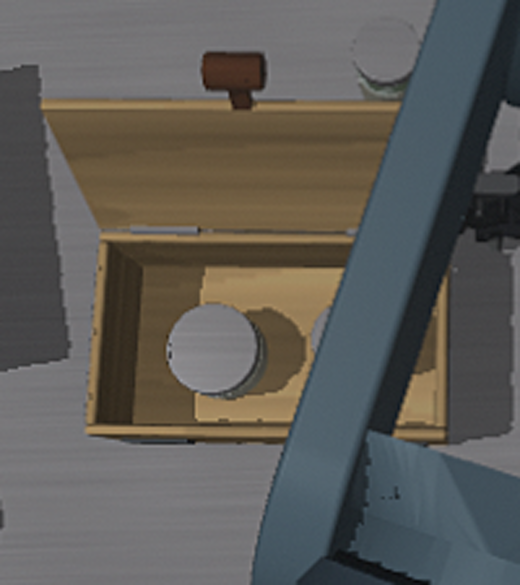

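The lid rests open with its handle behind (233,72). The squat jar's cap is at (215,350) in the crop, and the tall jar is partly hidden by the arm at about (340,345). I'll move aside and measure.

Request:
send_rows(
  targets=[
    [-1,[-0.1,0.2,0],0],
    [-1,[-0.2,0.4,0],0],
    [-1,[-0.3,0.6,0],0],
    [-1,[-0.4,0.8,0],0],
    [-1,[-0.5,1,0],0],
  ],
)

```text
time_s: 8.37
eef_pos: [0.4936, -0.1637, 0.3573]
eef_rot: [[0.999, -0.045, 0.0], [-0.045, -0.999, 0.0], [0.0, -0.0, -1.0]]
contact_force: [0.5, -0.7, 0.1]
opening: 1.001
gripper_force: 0.0
```

```bash
python3 - <<'E'
from h import *
c=cap('top'); a=c['color'][120:345,100:300,::-1]; cv2.imwrite('pics/top2.png',cv2.resize(a,None,fx=2.6,fy=2.6,interpolation=2))
h=cv2.cvtColor(c['color'],cv2.COLOR_RGB2HSV)
m=cv2.inRange(h,(0,0,70),(180,50,255)); z=np.zeros_like(m); z[215:280,140:270]=m[215:280,140:270]
z=cv2.morphologyEx(z,cv2.MORPH_OPEN,np.ones((5,5)))
for k in cv2.findContours(z,0,2)[0]:
    if cv2.contourArea(k)>150:
        (u,v),r=cv2.minEnclosingCircle(k); print((u,v),r,cv2.contourArea(k),cv2.boundingRect(k),'tall',onz(c,(u,v),.106).round(4),'squat',onz(c,(u,v),.068).round(4))
E
```

```text
(180.70408630371094, 253.29591369628906) 17.61767578125 873.0 (166, 237, 33, 34) tall [0.5241 0.1763 0.106 ] squat [0.529  0.1842 0.068 ]
(233.1139678955078, 249.51470947265625) 14.06241226196289 562.5 (220, 236, 27, 27) tall [0.5279 0.0767 0.106 ] squat [0.533  0.0803 0.068 ]
```

View pics/top2.png

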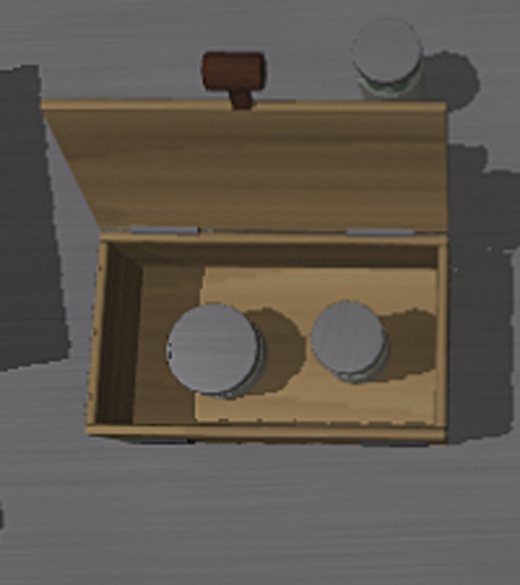

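Tall jar cap at (233,249.5) in the full image, so the jar stands at (0.5275, 0.0765). The squat jar is at (0.529, 0.184). I'll go above the tall jar.

Request:
send_rows(
  targets=[
    [-0.8,[0.02,-0.16,0.1],0],
    [-0.8,[0.03,-0.32,0.2],0],
    [-0.8,[0.05,-0.48,0.3],0],
    [-0.8,[0.06,-0.64,0.4],0],
    [-0.8,[0.08,-0.8,0.5],0],
  ],
)

```text
time_s: 8.83
eef_pos: [0.5057, -0.0826, 0.3068]
eef_rot: [[0.999, -0.045, 0.0], [-0.045, -0.999, 0.0], [0.0, -0.0, -1.0]]
contact_force: [-0.3, -0.7, 0.0]
opening: 0.898
gripper_force: 0.0
```

Request:
send_rows(
  targets=[
    [-0.8,[0.02,-0.16,0.1],0],
    [-0.8,[0.03,-0.32,0.2],0],
    [-0.8,[0.05,-0.48,0.3],0],
    [-0.8,[0.06,-0.64,0.4],0],
    [-0.8,[0.08,-0.8,0.5],0],
  ],
)

```text
time_s: 9.25
eef_pos: [0.5172, -0.0029, 0.2569]
eef_rot: [[0.999, -0.045, -0.0], [-0.045, -0.999, 0.0], [-0.0, -0.0, -1.0]]
contact_force: [-0.1, -0.9, 0.1]
opening: 0.897
gripper_force: 0.0
```

Request:
send_rows(
  targets=[
    [-0.8,[0.02,-0.2,0.1],0],
    [-0.8,[0.04,-0.4,0.2],0],
    [-0.8,[0.06,-0.6,0.3],0],
    [-0.8,[0.08,-0.81,0.4],0],
    [-0.8,[0.08,-0.81,0.4],0],
  ],
)

```text
time_s: 9.67
eef_pos: [0.5276, 0.0798, 0.2151]
eef_rot: [[0.999, -0.042, -0.004], [-0.042, -0.999, 0.002], [-0.004, -0.002, -1.0]]
contact_force: [-1.3, 0.1, -0.8]
opening: 0.9
gripper_force: 0.0
```

Request:
send_rows(
  targets=[
    [-0.8,[0,0,0.1],0],
    [-0.8,[0,0,0.25],0],
    [-0.8,[0,0,0.4],0],
    [-0.8,[0,0,0.5],0],
    [-0.8,[0,0,0.5],0],
  ],
)

```text
time_s: 10.08
eef_pos: [0.5275, 0.0755, 0.1649]
eef_rot: [[0.999, -0.046, -0.004], [-0.046, -0.999, 0.0], [-0.004, -0.0, -1.0]]
contact_force: [-0.3, 0.8, 0.7]
opening: 0.901
gripper_force: 0.0
```

Within 1 mm. I'll descend to z of about 0.082 and close gently.

Request:
send_rows(
  targets=[
    [-0.8,[0,-0.01,0.18],0],
    [-0.8,[0,-0.01,0.38],0],
    [-0.8,[0,-0.01,0.58],0],
    [-0.8,[0,-0.01,0.75],0],
    [-0.8,[0,-0.01,0.83],0],
  ],
)

```text
time_s: 10.5
eef_pos: [0.5283, 0.0765, 0.0828]
eef_rot: [[0.999, -0.046, -0.002], [-0.046, -0.999, 0.0], [-0.002, -0.0, -1.0]]
contact_force: [0.3, -0.8, -0.2]
opening: 0.9
gripper_force: 0.0
```

Request:
send_rows(
  targets=[
    [-0.8,[0,0,0],0],
    [0.1,[0,0,0],0],
    [0.4,[0,0,0],0],
    [1,[0,0,0],0],
    [1,[0,0,0],0],
  ],
  force=35,
)

```text
time_s: 10.92
eef_pos: [0.5303, 0.0768, 0.0859]
eef_rot: [[0.999, -0.045, 0.003], [-0.045, -0.999, -0.0], [0.003, 0.0, -1.0]]
contact_force: [-1.0, 0.1, 3.4]
opening: 0.627
gripper_force: 37.1
```

Request:
send_rows(
  targets=[
    [1,[0,0,0],0],
    [1,[0,0,0],0],
    [1,[0,0,-0.03],0],
    [1,[0,0,-0.1],0],
    [1,[0,0,-0.2],0],
  ],
)

```text
time_s: 11.33
eef_pos: [0.5278, 0.077, 0.1037]
eef_rot: [[0.999, -0.045, -0.003], [-0.045, -0.999, 0.0], [-0.003, -0.0, -1.0]]
contact_force: [-0.8, -0.6, -4.1]
opening: 0.623
gripper_force: 37.5
```

Jar held (53 mm, about 37 N). I'll lift it clear of the rim and carry it over to the pan.

Request:
send_rows(
  targets=[
    [1,[0,0,-0.1],0],
    [1,[0,0,-0.22],0],
    [1,[0,0,-0.35],0],
    [1,[0,0,-0.48],0],
    [1,[0,0,-0.6],0],
  ],
  force=45,
)

```text
time_s: 11.75
eef_pos: [0.5294, 0.0769, 0.1662]
eef_rot: [[0.999, -0.045, 0.001], [-0.045, -0.999, -0.0], [0.001, 0.0, -1.0]]
contact_force: [0.2, 0.7, -3.2]
opening: 0.623
gripper_force: 47.9
```

Request:
send_rows(
  targets=[
    [1,[0,0,-0.13],0],
    [1,[0,0,-0.26],0],
    [1,[0,0,-0.4],0],
    [1,[0,0,-0.52],0],
    [1,[0,0,-0.6],0],
  ],
)

```text
time_s: 12.17
eef_pos: [0.5297, 0.0769, 0.2265]
eef_rot: [[0.999, -0.045, 0.002], [-0.045, -0.999, -0.0], [0.002, 0.0, -1.0]]
contact_force: [0.3, -0.2, -4.0]
opening: 0.621
gripper_force: 48.0
```

Request:
send_rows(
  targets=[
    [1,[0,0.1,0],0],
    [1,[0,0.26,0],0],
    [1,[-0.01,0.44,0],0],
    [1,[-0.02,0.65,0],0],
    [1,[-0.03,0.875,0],0],
  ],
)

```text
time_s: 12.58
eef_pos: [0.5213, -0.0114, 0.2235]
eef_rot: [[0.999, -0.045, -0.001], [-0.045, -0.999, 0.0], [-0.001, -0.0, -1.0]]
contact_force: [-0.2, -0.8, -4.0]
opening: 0.62
gripper_force: 48.0
```

Request:
send_rows(
  targets=[
    [1,[0,0.18,0],0],
    [1,[-0.01,0.36,0],0],
    [1,[-0.02,0.54,0],0],
    [1,[-0.03,0.72,0],0],
    [1,[-0.03,0.875,0],0],
  ],
)

```text
time_s: 13.0
eef_pos: [0.5142, -0.0993, 0.2235]
eef_rot: [[0.999, -0.046, -0.002], [-0.046, -0.999, 0.0], [-0.002, -0.0, -1.0]]
contact_force: [1.4, -0.3, -3.1]
opening: 0.623
gripper_force: 48.1
```

Request:
send_rows(
  targets=[
    [1,[0,0.2,0],0],
    [1,[-0.01,0.42,0],0],
    [1,[-0.02,0.63,0],0],
    [1,[-0.03,0.8,0],0],
    [1,[-0.03,0.875,0],0],
  ],
)

```text
time_s: 13.42
eef_pos: [0.5072, -0.1874, 0.2236]
eef_rot: [[0.999, -0.047, -0.001], [-0.047, -0.999, -0.0], [-0.001, 0.0, -1.0]]
contact_force: [-0.3, -0.7, -3.3]
opening: 0.618
gripper_force: 48.2
```

Request:
send_rows(
  targets=[
    [1,[0,0,0],0],
    [1,[0,0,0],0],
    [1,[0,0,0],0],
    [1,[0,0,0],0],
    [1,[0,0,0],0],
  ],
)

```text
time_s: 13.83
eef_pos: [0.5083, -0.184, 0.2243]
eef_rot: [[0.999, -0.044, -0.0], [-0.044, -0.999, 0.0], [-0.0, -0.0, -1.0]]
contact_force: [-1.1, -0.1, -4.0]
opening: 0.62
gripper_force: 48.2
```

```bash
python3 - <<'E'
from h import *
s=env.get_state(); print(s['eef_pos'],s['contact_force'],s['opening'])
c=cap('scene'); e=np.array(s['eef_pos'])
print(proj(c,[e+[0,0,.023],e-[0,0,.0765]]))
a=c['color'][100:330,80:440,::-1]; cv2.imwrite('pics/c.png',cv2.resize(a,None,fx=2.2,fy=2.2,interpolation=2))
E
```

```text
[ 0.50828846 -0.18395917  0.22425453] [-1.07784211 -0.07843905 -3.99248892] 0.6199878530338224
[[145.89882664 149.09391146]
 [160.38599373 199.31572124]]
```

View pics/c.png

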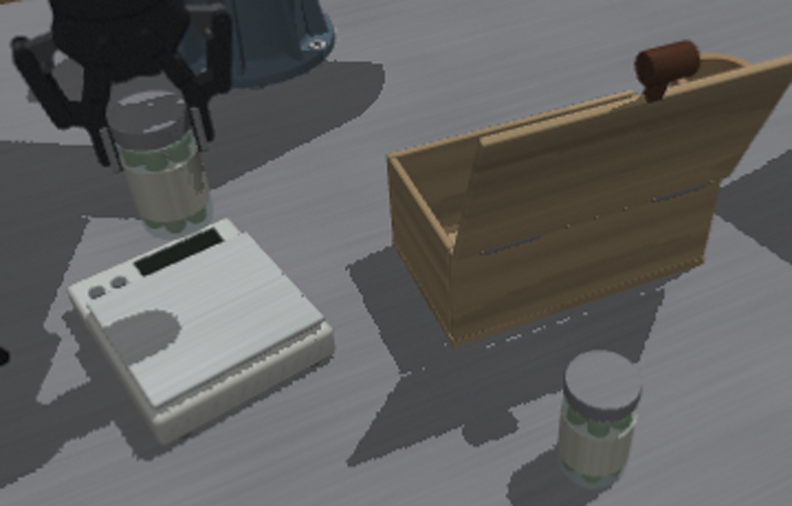

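The jar hangs upright (base about (178,222) in the crop) and the lid is still open. I'll lower it, slowing down near contact.

Request:
send_rows(
  targets=[
    [1,[0,0,0.15],0],
    [1,[0,0,0.35],0],
    [1,[0,0,0.55],0],
    [1,[0,0,0.75],0],
    [1,[0,0,0.85],0],
  ],
)

```text
time_s: 14.3
eef_pos: [0.5071, -0.1837, 0.1369]
eef_rot: [[0.999, -0.045, -0.003], [-0.045, -0.999, 0.002], [-0.003, -0.002, -1.0]]
contact_force: [-1.6, 0.9, -3.9]
opening: 0.624
gripper_force: 48.4
```

Request:
send_rows(
  targets=[
    [1,[0,0,0.01],0],
    [1,[0,0,0.02],0],
    [1,[0,0,0.03],0],
    [1,[0,0,0.04],0],
    [1,[0,0,0.05],0],
  ],
)

```text
time_s: 14.72
eef_pos: [0.509, -0.1854, 0.1355]
eef_rot: [[0.999, -0.045, 0.002], [-0.045, -0.999, -0.001], [0.002, 0.001, -1.0]]
contact_force: [0.9, 0.9, -3.7]
opening: 0.62
gripper_force: 48.3
```

Request:
send_rows(
  targets=[
    [1,[0,0,0.01],0],
    [1,[0,0,0.02],0],
    [1,[0,0,0.03],0],
    [1,[0,0,0.03],0],
    [1,[0,0,0.03],0],
  ],
)

```text
time_s: 15.13
eef_pos: [0.5081, -0.1849, 0.1312]
eef_rot: [[0.999, -0.045, -0.0], [-0.045, -0.999, 0.0], [-0.0, -0.0, -1.0]]
contact_force: [-0.2, 0.6, -3.0]
opening: 0.625
gripper_force: 48.3
```

Request:
send_rows(
  targets=[
    [1,[0,0,0.01],0],
    [1,[0,0,0.02],0],
    [1,[0,0,0.03],0],
    [1,[0,0,0.03],0],
    [1,[0,0,0.03],0],
  ],
)

```text
time_s: 15.55
eef_pos: [0.5081, -0.1849, 0.1282]
eef_rot: [[0.999, -0.045, -0.0], [-0.045, -0.999, 0.0], [-0.0, -0.0, -1.0]]
contact_force: [-0.5, 0.6, -3.6]
opening: 0.621
gripper_force: 48.4
```

Request:
send_rows(
  targets=[
    [1,[0,0,0.005],0],
    [1,[0,0,0.01],0],
    [1,[0,0,0.015],0],
    [1,[0,0,0.015],0],
    [1,[0,0,0.015],0],
  ],
)

```text
time_s: 15.97
eef_pos: [0.5085, -0.1849, 0.1279]
eef_rot: [[0.999, -0.045, 0.001], [-0.045, -0.999, -0.0], [0.001, 0.0, -1.0]]
contact_force: [-2.6, 2.0, 6.3]
opening: 0.618
gripper_force: 49.3
```

Contact (+6 N). I'll relieve it slightly, open and retreat straight up.

Request:
send_rows(
  targets=[
    [1,[0,0,-0.007],0],
    [1,[0,0,-0.007],0],
    [-0.4,[0,0,-0.007],0],
    [-0.7,[0,0,-0.007],0],
    [-1,[0,0,-0.007],0],
  ],
  force=20,
)

```text
time_s: 16.38
eef_pos: [0.5084, -0.1851, 0.1276]
eef_rot: [[0.999, -0.045, 0.001], [-0.045, -0.999, -0.0], [0.001, 0.0, -1.0]]
contact_force: [-0.3, -0.2, -0.3]
opening: 0.958
gripper_force: 0.0
```

Request:
send_rows(
  targets=[
    [-1,[0,0,0],0],
    [-1,[0,0,0],0],
    [-1,[0,0,-0.1],0],
    [-1,[0,0,-0.25],0],
    [-1,[0,0,-0.45],0],
  ],
)

```text
time_s: 16.8
eef_pos: [0.5073, -0.1844, 0.1723]
eef_rot: [[0.999, -0.046, -0.002], [-0.046, -0.999, 0.001], [-0.002, -0.001, -1.0]]
contact_force: [0.9, 0.1, 0.0]
opening: 0.998
gripper_force: 0.0
```

Request:
send_rows(
  targets=[
    [-1,[0,0,-0.2],0],
    [-1,[0,0,-0.4],0],
    [-1,[0,0,-0.6],0],
    [-1,[0,0,-0.8],0],
    [-1,[0,0,-1],0],
  ],
)

```text
time_s: 17.22
eef_pos: [0.5081, -0.1849, 0.2744]
eef_rot: [[0.999, -0.045, 0.001], [-0.045, -0.999, -0.0], [0.001, 0.0, -1.0]]
contact_force: [0.9, -0.1, -0.7]
opening: 1.001
gripper_force: 0.0
```

Request:
send_rows(
  targets=[
    [-1,[-0.2,0.2,0],0],
    [-1,[-0.4,0.4,0],0],
    [-1,[-0.6,0.6,0],0],
    [-1,[-0.8,0.8,0],0],
    [-1,[-1,1,0],0],
  ],
)

```text
time_s: 17.63
eef_pos: [0.4028, -0.2809, 0.2735]
eef_rot: [[0.999, -0.045, 0.001], [-0.045, -0.999, -0.001], [0.001, 0.001, -1.0]]
contact_force: [0.4, 0.3, -0.4]
opening: 1.003
gripper_force: 0.0
```

Request:
send_rows(
  targets=[
    [-1,[0,0.2,0],0],
    [-1,[0,0.4,0],0],
    [-1,[0,0.6,0],0],
    [-1,[0,0.8,0],0],
    [-1,[0,0.8,0],0],
  ],
)

```text
time_s: 18.05
eef_pos: [0.3996, -0.3634, 0.2734]
eef_rot: [[0.999, -0.048, 0.0], [-0.048, -0.999, -0.002], [0.001, 0.002, -1.0]]
contact_force: [0.3, 0.6, 0.7]
opening: 0.997
gripper_force: 0.0
```

```bash
python3 - <<'E'
from h import *
c=cap('scene'); t=cap('top')
print(proj(t,[[.507,-.185,.148]]),proj(c,[[.507,-.185,.05]]))
a=c['color'][100:330,80:440,::-1]; b=t['color'][120:350,100:460,::-1]; cv2.imwrite('pics/end.png',cv2.resize(np.vstack([a,b]),None,fx=1.3,fy=1.3,interpolation=2))
E
```

```text
[[376.17567412 252.78556453]] [[171.3044706  239.75158735]]
```

View pics/end.png

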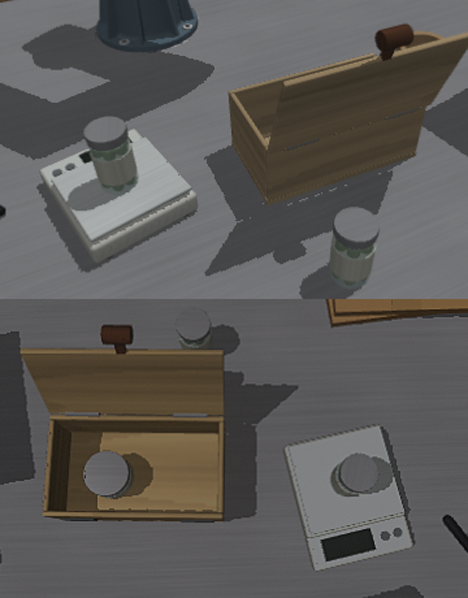

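The jar stands upright in the middle of the pan (cap at (360,474) in the picture, as predicted). The lid is open, and the squat and bench jars are where they were.

```bash
python3 -c "
from rig import env
print(env.job_done())"
```

```text
the job is handed in; nothing more can be done
None
```

The job is handed in at about 18 s: the lid stays open by itself, the tall jar stands upright in the middle of the scale's pan, and the squat jar and the bench jar were left where they were.

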